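Tuck a soap box under the hood of a counter display cradle and lock it in

ROBOT

A 6-joint arm with a two-finger parallel gripper is mounted at the origin on the work surface; the furniture and walls round the work are solid. World frame = base frame: x ahead of the robot, y to its left, z up, the work surface at z = 0. Lengths are in m, angles in degrees, forces in N, time in s.
With the tool pointing down it reaches from about 0.275 to 0.725 m from the base axis. Payload 15.9 kg.
Tool frame: the origin (TCP) lies at the very end of the fingers, on their centre line; the grasp point (between the pads) lies 19 mm behind it; z points along the fingers, y is the line along which they close (so a half turn about z gives the same grasp; the last joint's range is limited). The gripper opens to 85 mm and grips with 20 to 120 N. Pads are 22 mm wide; open, the fingers measure 114 mm over their backs; the gripper's body (76 mm by 85 mm) begins 54 mm behind the grasp point. The pads swing forward as they close: fully open they stand 13 mm farther back than shut.
Start: joints at [-74.083, 12.198, -1.971, 75.831, 0, 90], TCP at [0.137, -0.481, 0.231] pointing down, gripper open.
Joint ranges: [-170.91, 170.91], [-42.67, 98.43], [-65.05, 77.54], [-120.47, 116.71], [-90, 82.35], [-180, 180]. Speed limits (degrees/s): [108.29, 108.29, 136.94, 147.25, 180, 180].

INTERFACE

Orientations are given as a 3x3 rotation matrix whose columns are the frame's x, y, z axes.
In Python, from station import observe, capture, camera_info, close_job gives the robot as it stands. The module is installed in compiled form; this text tells all that it offers.
- The arm moves only by the shell command python3 -m crank 'ROWS' [FORCE]. ROWS is JSON, a list of rows, each a list of 5 numbers: the shift along the tool's x, y, z in m, then the turn about the tool's z in degrees, then the finger opening in m, from 0 to 0.0854. In form: [[dx, dy, dz, turn, grip], ...]. A call has 1 to 5 rows; each row is the pose to reach, as a shift and turn from the pose commanded when the call began, along the tool's axes at that moment; what a row does not reach only later rows make up. A row lasts 1/8 s, in which the tool goes at most 62.5 mm and 10.7 degrees, less where a joint would pass 70% of its speed; a pose out of reach is approached as far as the arm can. A call with a gripper value outside its range is refused whole. The fingers move at their own pace and stop on an object; FORCE is the grip in N (left out, the last holds). Time passes only in rows, so rows that repeat a pose let the fingers close. It gives the time, the measured TCP pose, the force, the opening and the grip force at its end, in the units of the state.
- observe(): the state, without advancing time (a new reading comes with each control period).
- capture(name): name is "scene" or "top"; returns the picture (400x640x3 uint8, red, green, blue); there is no depth.
- camera_info(name): a dict with "K" (3x3 intrinsics, pixels), "dist" ([k1, k2, p1, p2, k3] as OpenCV has them; the pictures are not rectified), "world_to_cam" (4x4, takes a point from world to camera coordinates). Camera axes: x right, y down, z forward; pixel columns grow to the right and rows downward; lengths in m; the calibration is good to about 2 mm. A picture is of the moment at which its call begins. camera_info takes no time and is no camera call.
- close_job(): hands the job in; it is judged then, once.
The state is a dict: "time_s": time; "joint_pos": joint angles; "joint_velocities": joint speeds; "joint_efforts": joint torques, N m; "ee_pos": TCP position; "orientation": TCP orientation; "wrist_force": force on the tool from outside, world axes, zero at the start; "moment": the same for the moment, N m; "grip_width": finger opening in m; "grasp_force": force on a finger pad.
Only numpy, scipy, OpenCV 4.12 (cv2) and the standard library are available. Lean on these libraries where they do the work, as an engineer would, in place of code of your own. Each camera call takes 0.05 s, during which the arm holds its last target. There are 200 camera calls.

TASK

Put the soap box that is lying on the table into the wooden display cradle: tilt it so one end goes under the overhanging hood, then level it so that it lies flat on the cradle floor. Then turn the brass catch fully over the free end of the box to lock it in, and let go. Leave the bell, the small jar and the coaster where they are.

Things in the scene. Friction and masses are not known exactly. Their poses are not given: they have to be found in the camera images.
- soap_box: Floral soap box lying on its side, 203 mm long, 50 mm wide between its upright sides, 56 mm high as it lies; about 0.15 kg, rigid (similar boxes stand upright elsewhere: leave those). Origin at the centre of one end; z runs along its length, x is the 56 mm direction (vertical at the start), y the 50 mm one. Either end may go under the hood.
- soap_mid (a point): Centre of the soap box (101.5 mm from each end); same axes as soap_box.
- cradle: Pale wooden display cradle, fixed. Origin on the table under the middle of its channel; y runs along the channel towards the hood, z up. In its frame: cork-lined floor at z = 10 mm, y -106 to +106, x -29 to +29, between rails 6 mm thick with tops at z = 20. At the -y end a post, y -106 to -142, x -22 to +22, z up to 62 mm, carries the catch.
- hood_lip (a point): Middle of the hood's lip edge, on the roof's underside: cradle x 0, y 74, z 76 mm. The hood has an end wall from y = 106, 8 mm thick side cheeks and roof (top at z = 84, x -38 to +38) and overhangs the channel by 32 mm. The opening from lip to post (180 mm) is shorter than the box, so the box goes in only tilted, about 15 to 25 degrees, hood end low.
- catch (a joint): Angle of the brass catch on the post, axis vertical at cradle x 0, y -122 mm. 0: its 40 mm arm points across, to the cradle's -x, clear of the channel; grows clockwise seen from above; 1.57: arm points to +y, over the box end (stop at 1.6). Starts within 0.25 of 0; stays where left; friction about 0.04 N m. Arm underside at z = 70 mm, 4 mm over a seated box.
- catch_grip (a point): On the catch's axis, at the top of its finger grip (cradle z = 103 mm): an upright bar 12 mm thick, 36 mm long in line with the arm, standing 27 mm above the arm (arm top at z = 76 mm, arm 16 mm wide).
- bell: Brass counter bell on a black foot, 84 mm across, 62 mm high; bystander. Origin under its centre.
- balm_jar: Small black lidded jar, 56 mm across, 48 mm high; bystander. Origin under its centre.
- coaster: Round ceramic coaster, 100 mm across, 9 mm high; bystander. Origin under its centre.

How it is judged (in metres and radians):
On the way, in this order (a step that is already met when the one before it is completed fails the run):
1. the soap box lies flat in the cradle with its end under the hood, the catch not yet over it (z of soap_mid in the frame of cradle between 0.032 and 0.042 m and x of soap_mid in the frame of cradle between -0.008 and 0.008 m and y of soap_mid in the frame of cradle between -0.008 and 0.008 m and angle between soap_box's own z axis and vertical between 1.535 and 1.607 rad and angle between the z axis of soap_box and the y axis of cradle, either way round below 0.08 rad and value of joint catch below 0.6 rad), for 0.2 s.
2. the catch is turned over the free end of the box (value of joint catch above 1.25 rad), for 0.2 s.
At the end, for the whole second after the job is handed in: Soap box at rest on the cradle floor, one end under the hood: centre within 8 mm of the channel's middle both ways and 32 to 42 mm above the table, level within 2 and in line within 4.5 degrees; catch over 1.25 rad, over the free end (z of soap_mid in the frame of cradle between 0.032 and 0.042 m and x of soap_mid in the frame of cradle between -0.008 and 0.008 m and y of soap_mid in the frame of cradle between -0.008 and 0.008 m and angle between soap_box's own z axis and vertical between 1.535 and 1.607 rad and angle between the z axis of soap_box and the y axis of cradle, either way round below 0.08 rad and value of joint catch above 1.25 rad and linear speed of soap_box below 0.02 m/s); the robot touches nothing.
It fails at once if the bell is moved over 30 mm or tipped (distance of bell from where it was at the start of the episode above 0.03 m or angle between bell's own z axis and vertical above 0.4 rad).
It fails at once if the balm jar is moved over 30 mm or tipped (distance of balm_jar from where it was at the start of the episode above 0.03 m or angle between balm_jar's own z axis and vertical above 0.4 rad).
It fails at once if the coaster is moved over 30 mm or tipped (distance of coaster from where it was at the start of the episode above 0.03 m or angle between coaster's own z axis and vertical above 0.4 rad).
It also fails if it takes over 54 s, if anything falls off the work surface, if the arm or the gripper's body presses on something with over 40 N, if the wrist force passes 120 N, or if a joint passes its speed limit or range.

## Working session

There is one attempt and no reset: what is moved stays moved. The work goes in short steps, Python scripts to look and compute and a shell command to move; the robot and the scene stay as the last step left them, time stands still between calls to the robot, and variables do not carry over. Pictures are saved under pics/ and viewed, at most 10 in all, crops included, and the job is handed in when it is done.

```bash
mkdir -p pics; cat > h.py <<'E'
import numpy as np, cv2
from station import observe, capture, camera_info
def snap(name, fn, crop=None, s=1):
    im=capture(name)[:,:,::-1].copy()
    cv2.imwrite('pics/raw_'+fn,im)
    if crop: im=im[crop[1]:crop[3],crop[0]:crop[2]]
    if s!=1: im=cv2.resize(im,None,fx=s,fy=s,interpolation=cv2.INTER_CUBIC)
    cv2.imwrite('pics/'+fn,im)
def cam(n):
    c=camera_info(n); return np.array(c['K']),np.array(c['dist']),np.array(c['world_to_cam'])
def pix2w(n,uv,z):
    K,d,T=cam(n); uv=np.array(uv,float).reshape(-1,1,2)
    p=cv2.undistortPoints(uv,K,d).reshape(-1,2)
    R,t=T[:3,:3],T[:3,3]; c=-R.T@t
    r=np.c_[p,np.ones(len(p))]@R
    z=np.broadcast_to(z,len(p))
    return c+r*((z-c[2])/r[:,2])[:,None]
def w2pix(n,P):
    K,d,T=cam(n); return cv2.projectPoints(np.array(P,float).reshape(-1,3),cv2.Rodrigues(T[:3,:3])[0],T[:3,3],K,d)[0].reshape(-1,2)
E
python3 - <<'E'
from h import *
snap('scene','s0.png',None,1.25); snap('top','t0.png',None,1.25)
for n in('scene','top'):
    K,d,T=cam(n); print(n,-T[:3,:3].T@T[:3,3],T[2,:3],K[0,0],d)
o=observe(); print(o)
E
```

```text
scene [-0.4730144  -0.70872109  0.93775967] [ 0.67604924  0.39826493 -0.6199536 ] 494.12321407207173 [-0.15894477  0.          0.          0.          0.        ]
top [ 0.25312111 -0.18205297  1.05845482] [ 0.18243002 -0.01249588 -0.98313943] 369.22988045166795 [-0.03023951  0.          0.          0.          0.        ]
{'time_s': 0.1, 'joint_pos': array([-7.40820146e+01,  1.22222578e+01, -2.00301328e+00,  7.58311993e+01,
        7.45334041e-04,  8.99985382e+01]), 'joint_velocities': array([ 0.02467494, -0.13504139,  0.11905152, -0.06235006, -0.06978608,
       -0.04182679]), 'joint_efforts': array([ 2.66806019e-04, -6.87245679e+01,  4.87807167e+01,  1.21345135e-02,
        8.77278649e-05, -1.06475827e-05]), 'ee_pos': array([ 0.13705381, -0.48054359,  0.23087456]), 'orientation': array([[ 9.61648271e-01,  2.74285501e-01, -2.57800466e-04],
       [ 2.74285622e-01, -9.61647801e-01,  9.51369733e-04],
       [ 1.30336726e-05, -9.85594020e-04, -9.99999514e-01]]), 'wrist_force': array([ 0.26562066, -0.77234343, -0.89599208]), 'moment': array([ 0.0172329 , -0.00998336, -0.01384159]), 'grasp_force': 0.0, 'grip_width': 0.08553104461497575}
```

View pics/s0.png

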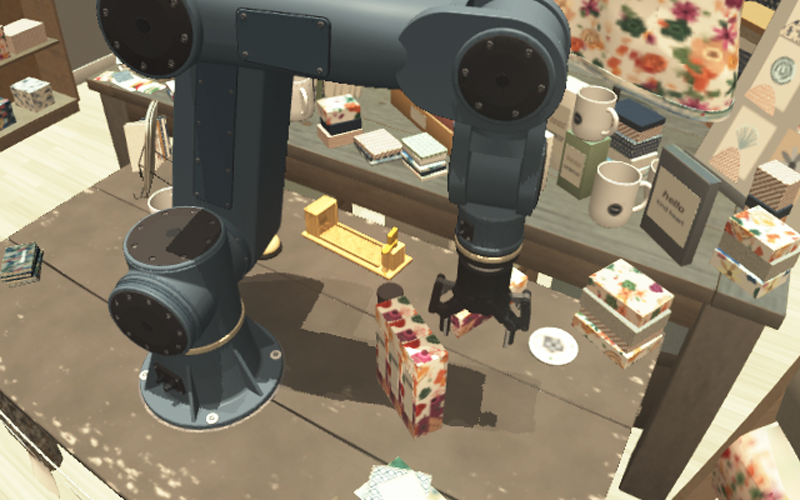

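View pics/t0.png

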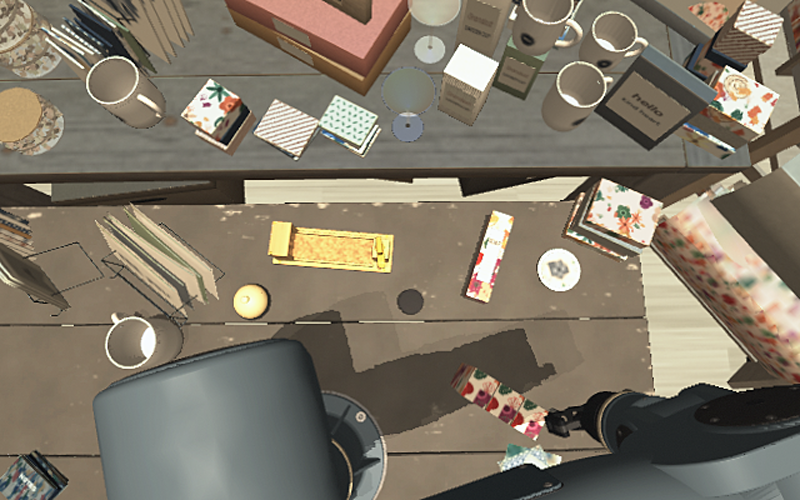

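Top view (800 px wide): cradle at (332,247) with hood at left (281,243) and catch post at right (383,250). The soap box is at (490,257), bell at (251,301), jar at (410,301) and coaster at (559,270). I'll take a zoomed crop to pick corners.

```bash
python3 - <<'E'
from h import *
im=cv2.imread('pics/raw_t0.png')[155:265,205:435]
cv2.imwrite('pics/t0c.png',cv2.resize(im,(230*3+0,330),interpolation=cv2.INTER_CUBIC))
E
```

```text
(no output)
```

View pics/t0c.png

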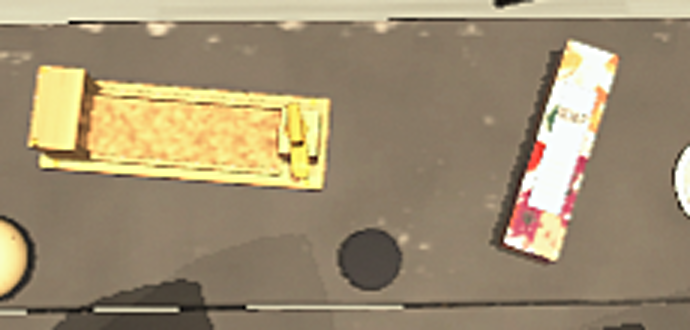

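```bash
cat > fit.py <<'E'
from h import *
from scipy.optimize import least_squares
raw=lambda c:(np.array(c)+.5)/3-.5+np.array([205,155])
def pose(p,P):
    c,s=np.cos(p[2]),np.sin(p[2]); P=np.array(P,float)
    return np.c_[p[0]+c*P[:,0]-s*P[:,1],p[1]+s*P[:,0]+c*P[:,1],P[:,2]]
def fit(P,uv,p0):
    r=least_squares(lambda p:(w2pix('top',pose(p,P))-uv).ravel(),p0)
    return r.x,r.fun.reshape(-1,2)
if __name__=='__main__':
    b=raw([(568,40),(620,56),(555,263),(503,247)])
    w=pix2w('top',b,.056); print(w, [np.linalg.norm(w[i]-w[i-1]) for i in range(4)])
    B=[(.1015,.025,.056),(.1015,-.025,.056),(-.1015,-.025,.056),(-.1015,.025,.056)]
    pb,rb=fit(B,b,[*w.mean(0)[:2],0]); print('box',pb,np.degrees(pb[2]),rb)
    h=raw([(38,67),(88,68),(82,157),(30,148)])
    print(pix2w('top',h,.084))
    P=[(.038,.114,.084),(.038,.074,.084),(-.038,.074,.084),(-.038,.114,.084),(.022,-.142,.062),(-.022,-.142,.062)]
    uv=np.r_[h,raw([(320,110),(317,158)])]
    pc,rc=fit(P,uv,[.45,.1,0]); print('cradle',pc,np.degrees(pc[2]),rc)
    np.save('p.npy',[pb,pc])
    # overlay
    im=cv2.resize(cv2.imread('pics/raw_t0.png')[155:265,205:435],None,fx=3,fy=3,interpolation=cv2.INTER_CUBIC)
    def dr(Q,col):
        q=((w2pix('top',pose(pc,Q))-[205,155]+.5)*3-.5).round().astype(int); cv2.polylines(im,[q.reshape(-1,1,2)],True,col,1)
    rect=lambda x,y0,y1,z:[(x,y0,z),(x,y1,z),(-x,y1,z),(-x,y0,z)]
    dr(rect(.038,.074,.114,.084),(255,0,0)); dr(rect(.029,-.106,.074,.01),(0,0,255)); dr(rect(.035,-.142,.074,.02),(0,255,0)); dr(rect(.022,-.142,-.106,.062),(255,0,255))
    dr([(0.006,-.104,.103),(-.006,-.104,.103),(-.006,-.14,.103),(.006,-.14,.103)],(255,255,0))
    cv2.imwrite('pics/ov.png',im)
    for z,uvq in((.062,(251,301)),(.048,(410,301)),(.009,(559,270))): print(pix2w('top',np.array(uvq)/1.25,z))
E
python3 fit.py
```

```text
[[ 0.53517323 -0.39121328  0.056     ]
 [ 0.51913594 -0.43944404  0.056     ]
 [ 0.32650632 -0.3692586   0.056     ]
 [ 0.34165876 -0.32261636  0.056     ]] [np.float64(0.20531289746291942), np.float64(0.05082717086453607), np.float64(0.20501747903087747), np.float64(0.04904177170369954)]
box [ 0.43054965 -0.3806013  -0.34335904] -19.6730239820706 [[ 0.01725056  0.21640184]
 [-0.3702426   0.49530732]
 [ 0.26070586 -0.02294253]
 [ 0.07687127 -0.63778056]]
[[0.50763192 0.09676908 0.084     ]
 [0.50611369 0.05136532 0.084     ]
 [0.42434924 0.05419038 0.084     ]
 [0.43309072 0.10099732 0.084     ]]
cradle [ 0.45953924 -0.016895   -0.08629045] -4.944078376850912 [[ 1.22928574  0.13048951]
 [-0.832623    0.84553509]
 [-2.162793   -1.33768457]
 [ 0.36420742  0.57713764]
 [ 0.85128481  0.04525115]
 [ 0.59463407 -0.28298508]]
[[0.33681698 0.14089723 0.062     ]]
[[ 0.33365987 -0.20202422  0.048     ]]
[[ 0.40329748 -0.5485464   0.009     ]]
```

View pics/ov.png

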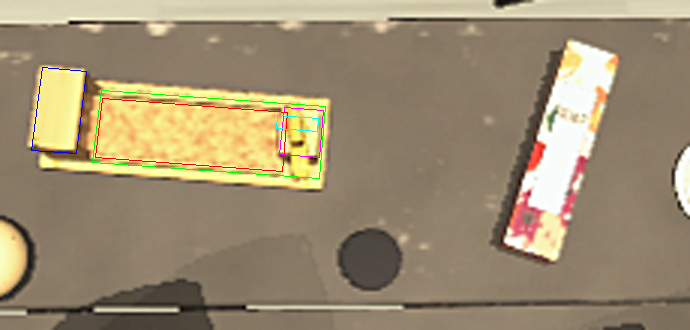

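```bash
python3 - <<'E'
from h import *
np.set_printoptions(precision=3,suppress=True)
# tall upright boxes: base corner in scene (415,435)/1.25 ; tops in top view
print(pix2w('scene',np.array([(415,436),(447,428),(388,368)])/1.25,0.0))
for z in (.15,.2): print(z,pix2w('top',np.array([(462,366),(452,385),(530,440),(548,412)])/1.25,z), pix2w('scene',np.array([(378,300),(400,288),(447,355),(414,378)])/1.25,z))
print(pix2w('top',np.array([(605,180),(565,235),(640,250)])/1.25,.1))
E
```

```text
[[ 0.083 -0.415  0.   ]
 [ 0.127 -0.455 -0.   ]
 [ 0.19  -0.291  0.   ]]
0.15 [[ 0.199 -0.298  0.15 ]
 [ 0.164 -0.278  0.15 ]
 [ 0.061 -0.421  0.15 ]
 [ 0.111 -0.459  0.15 ]] [[ 0.211 -0.257  0.15 ]
 [ 0.26  -0.275  0.15 ]
 [ 0.16  -0.427  0.15 ]
 [ 0.088 -0.405  0.15 ]]
0.2 [[ 0.202 -0.292  0.2  ]
 [ 0.169 -0.272  0.2  ]
 [ 0.072 -0.408  0.2  ]
 [ 0.119 -0.444  0.2  ]] [[ 0.167 -0.286  0.2  ]
 [ 0.213 -0.302  0.2  ]
 [ 0.12  -0.445  0.2  ]
 [ 0.053 -0.424  0.2  ]]
[[ 0.589 -0.634  0.1  ]
 [ 0.466 -0.535  0.1  ]
 [ 0.431 -0.696  0.1  ]]
```

```bash
python3 -m crank '[[0.12,-0.03,0,15,0.085],[0.2,-0.05,0,25,0.085],[0.24,-0.066,0.03,35.6,0.085],[0.24,-0.066,0.08,35.6,0.085],[0.24,-0.066,0.1,35.6,0.085]]' 20; python3 - <<'E'
from h import *
snap('top','t1.png',(300,120,540,280),3)
snap('scene','s1.png')
E
```

```text
time_s: 0.72
ee_pos: [0.3517, -0.3506, 0.1307]
orientation: [[0.941, -0.338, 0.001], [-0.338, -0.941, -0.001], [0.002, 0.001, -1.0]]
wrist_force: [1.4, -0.2, -0.2]
grip_width: 0.085
grasp_force: 0.0
```

View pics/t1.png

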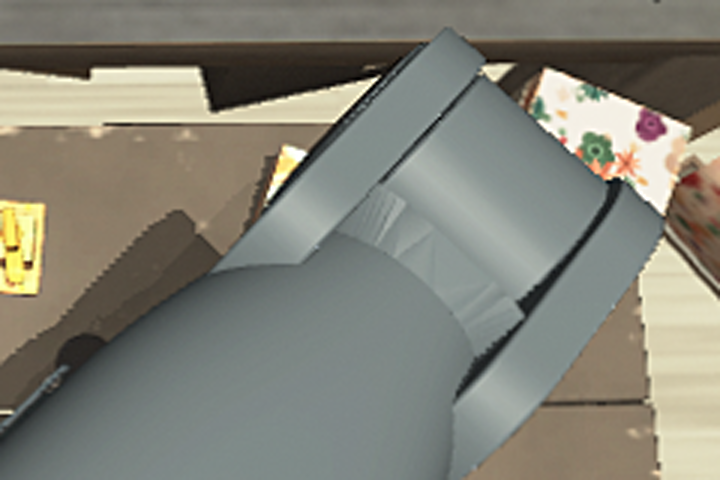

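Top view is blocked by the forearm, as expected; the pose matches the target. I'll descend and grip lightly.

```bash
python3 -m crank '[[0,0,0.05,0,0.085],[0,0,0.09,0,0.085],[0,0,0.095,0,0.085],[0,0,0.095,0,0.085],[0,0,0.095,0,0.04]]' 20;  python3 -m crank '[[0,0,0,0,0.04],[0,0,0,0,0.04],[0,0,0,0,0.04],[0,0,0,0,0.04]]' 20; python3 -c "
from h import *
snap('scene','s2.png',(260,140,460,300),4)"
```

```text
time_s: 1.45
ee_pos: [0.3506, -0.3525, 0.038]
orientation: [[0.941, -0.337, 0.002], [-0.337, -0.941, -0.002], [0.002, 0.001, -1.0]]
wrist_force: [0.5, -0.4, -0.1]
grip_width: 0.0697
grasp_force: 0.0
time_s: 1.95
ee_pos: [0.3503, -0.3521, 0.0374]
orientation: [[0.942, -0.337, 0.001], [-0.337, -0.942, -0.001], [0.002, 0.001, -1.0]]
wrist_force: [-1.2, 1.1, 9.6]
grip_width: 0.0496
grasp_force: 21.9
```

View pics/s2.png

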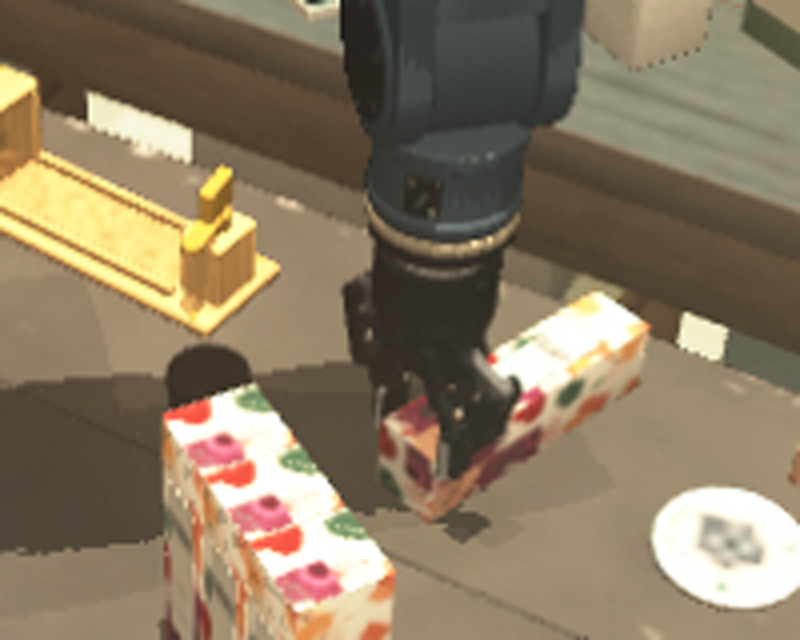

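The pads hold the near end of the box, at about (440,430) in the crop. I'll lift and look at the droop.

```bash
python3 -m crank '[[0,0,-0.05,0,0.04],[0,0,-0.11,0,0.04],[0,0,-0.11,0,0.04],[0,0,-0.11,0,0.04]]' 20; python3 -c "
from h import *
snap('scene','s3.png',(260,110,460,270),4)
print(observe()['moment'])"
```

```text
time_s: 2.5
ee_pos: [0.3497, -0.3514, 0.1461]
orientation: [[0.942, -0.337, -0.0], [-0.337, -0.942, -0.0], [-0.0, 0.0, -1.0]]
wrist_force: [-0.1, -0.6, -2.4]
grip_width: 0.0497
grasp_force: 21.8
[0.09214405 0.18573218 0.01218667]
```

View pics/s3.png

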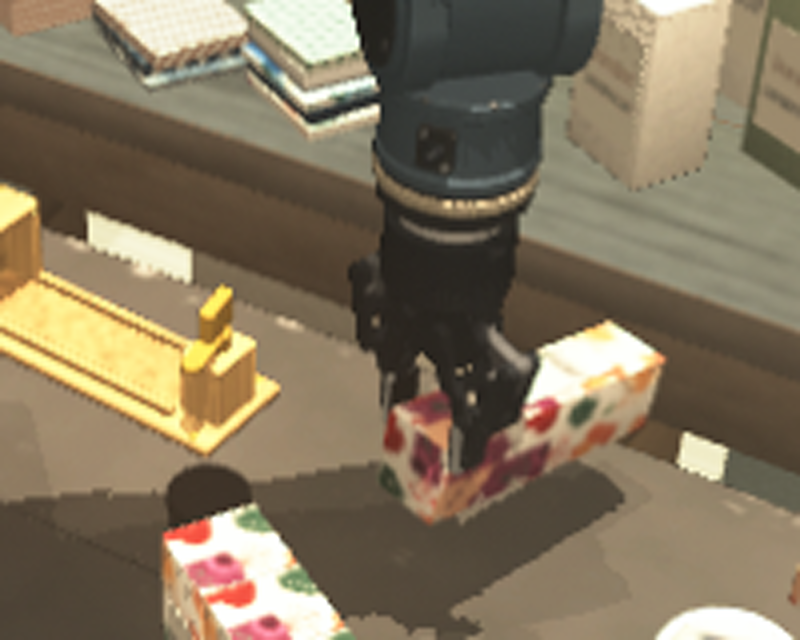

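```bash
cat > tilt.py <<'E'
from h import *
# tilt of the box about the pad axis; a: dist pivot->long end, hp: pivot height above bottom
def corners(p,R,th,e=.0165,hp=.046,tcp2piv=.009):
    x,y=R[:,0],R[:,1]; up=np.array([0,0,1.]); piv=p+up*tcp2piv
    ax=np.cos(th)*x-np.sin(th)*up; n=np.sin(th)*x+np.cos(th)*up
    return np.array([piv+ax*s+y*w+n*h for s in(-e,.203-e) for w in(-.025,.025) for h in(-hp,.056-hp)])
def est(fn,p,R,cam='scene'):
    im=cv2.imread(fn); hsv=cv2.cvtColor(im,cv2.COLOR_BGR2HSV)
    fg=((hsv[...,2]>185)|((hsv[...,1]>120)&(hsv[...,2]>110))).astype(np.uint8)
    fg=cv2.morphologyEx(fg,cv2.MORPH_CLOSE,np.ones((5,5)))
    best=[]
    for d in range(-5,70):
        C=corners(p,R,np.radians(d)); 
        # far 60% only, hand hides the rest
        C[:4]=C[4:]+.55*(C[:4]-C[4:])
        m=np.zeros(fg.shape,np.uint8); cv2.fillConvexPoly(m,cv2.convexHull(w2pix(cam,C).astype(np.float32)).round().astype(int),1)
        ring=cv2.dilate(m,np.ones((11,11)))-m
        best.append((fg[m>0].mean()-fg[ring>0].mean(),d))
    return sorted(best)[::-1][:5]
if __name__=='__main__':
    import sys
    o=observe(); R=np.array(o['orientation'])*1.; 
    fn=sys.argv[1]
    if not fn.startswith('raw'):
        c=sys.argv[2]; snap(c,fn); fn='raw_'+fn
    else: c=sys.argv[2]
    print(est('pics/'+fn,np.array(o['ee_pos']),R,c), o['moment'])
E
python3 tilt.py raw_s3.png scene; python3 - <<'E'
from tilt import *
o=observe();R=o['orientation']
print(est('pics/raw_s2.png',np.array([.3503,-.3521,.0374]),R))
for d in range(0,25,4):
    C=corners(o['ee_pos'],R,np.radians(d)); print(d,((w2pix('scene',C[[5,7,4]])-[260,110])*4).round().tolist())
E
```

```text
[(np.float64(0.5667305577376276), 8), (np.float64(0.5665511811023621), 7), (np.float64(0.5566972519543458), 6), (np.float64(0.5367940941739824), 9), (np.float64(0.5269519306540583), 4)] [0.09214405 0.18573218 0.01218667]
[(np.float64(0.7182312160389732), -1), (np.float64(0.7147310574521232), -2), (np.float64(0.7109685186608263), -3), (np.float64(0.6966818558409279), -4), (np.float64(0.6778009098619786), 0)]
0 [[608.0, 286.0], [665.0, 323.0], [597.0, 353.0]]
4 [[606.0, 302.0], [663.0, 339.0], [591.0, 370.0]]
8 [[603.0, 318.0], [659.0, 355.0], [585.0, 387.0]]
12 [[599.0, 334.0], [655.0, 372.0], [577.0, 404.0]]
16 [[594.0, 351.0], [649.0, 388.0], [569.0, 421.0]]
20 [[588.0, 367.0], [643.0, 405.0], [560.0, 438.0]]
24 [[582.0, 384.0], [637.0, 422.0], [550.0, 454.0]]
```

```bash
python3 -m crank '[[0,0,-0.06,0,0.04],[0,0,-0.06,0,0.04],[0,0,-0.06,0,0.04]]' 20; python3 tilt.py s4.png scene
```

```text
time_s: 2.92
ee_pos: [0.3495, -0.3512, 0.205]
orientation: [[0.942, -0.337, -0.001], [-0.337, -0.942, 0.001], [-0.002, -0.001, -1.0]]
wrist_force: [0.4, -0.4, -3.5]
grip_width: 0.0496
grasp_force: 21.8
[(np.float64(0.4332864427641991), 21), (np.float64(0.42940932380746194), 22), (np.float64(0.41455128760946847), 20), (np.float64(0.395388552418323), 19), (np.float64(0.3775398406374502), 18)] [ 0.01845004  0.16588079 -0.01895586]
```

```bash
python3 -m crank '[[0,0,-0.04,0,0.04],[0,0,-0.04,0,0.04],[0,0,-0.04,0,0.04]]' 20; python3 tilt.py s5.png scene;python3 tilt.py t5.png top
```

```text
time_s: 3.35
ee_pos: [0.3495, -0.3512, 0.2448]
orientation: [[0.942, -0.337, -0.001], [-0.337, -0.942, 0.001], [-0.002, -0.001, -1.0]]
wrist_force: [1.0, 0.2, -2.0]
grip_width: 0.0492
grasp_force: 21.9
[(np.float64(0.3966860567600916), 24), (np.float64(0.39427103739497626), 23), (np.float64(0.3893481815919513), 25), (np.float64(0.36451612903225805), 22), (np.float64(0.3314997062279671), 26)] [ 0.05567828  0.13546494 -0.04673812]
[(np.float64(0.11852703464695195), 1), (np.float64(0.10864601587465209), 2), (np.float64(0.10860472541507026), 4), (np.float64(0.10767879948914433), 5), (np.float64(0.10660926816915675), -1)] [0.02981036 0.15298802 0.05542495]
```

```bash
python3 -m crank '[[0,0,-0.05,0,0.04],[0,0,-0.05,0,0.04],[0,0,-0.05,0,0.04]]' 20; python3 tilt.py s6.png scene
```

```text
time_s: 3.82
ee_pos: [0.3497, -0.3514, 0.2953]
orientation: [[0.942, -0.337, -0.001], [-0.337, -0.942, 0.001], [-0.001, -0.0, -1.0]]
wrist_force: [0.4, -0.5, -2.1]
grip_width: 0.0494
grasp_force: 22.1
[(np.float64(0.35401293932505684), 29), (np.float64(0.3494000417362271), 30), (np.float64(0.317502980752853), 28), (np.float64(0.29902431361597404), 27), (np.float64(0.2916194374475231), 31)] [0.03071903 0.07513883 0.00234661]
```

```bash
python3 -m crank '[[0,0,0,0,0.04],[0,0,0,0,0.04]]' 70; python3 - <<'E'
from fit import *
np.set_printoptions(precision=4,suppress=True)
im=cv2.imread('pics/raw_t0.png'); hsv=cv2.cvtColor(im,cv2.COLOR_BGR2HSV)
# base plate edges: in each column, first/last saturated (wood) pixel, sub-pixel by half level
S=hsv[...,1].astype(float)*hsv[...,2]/255
def edge(u,v0,v1):  # strongest gradient with parabola
    g=np.abs(np.gradient(S[v0:v1,u])); k=g.argmax(); return v0+k
lo=[];hi=[]
pc=np.load('p.npy')[1]
for u in range(240,306,2):
    lo.append((u,edge(u,204,222))); hi.append((u,edge(u,176,192)))
for L in(lo,hi):
    L=np.array(L,float); w=pix2w('top',L,.01); 
    for _ in range(3):
        f=np.polyfit(w[:,1],w[:,0],1); r=w[:,0]-np.polyval(f,w[:,1]); w=w[abs(r)<.003]
    print('yaw',-np.degrees(np.arctan(f[0])),len(w),'x at y=-.0169:',np.polyval(f,-.0169), r.std())
C=pc
def W(X,Y):
    c,s=np.cos(C[2]),np.sin(C[2]); return C[:2]+[c*X-s*Y,s*X+c*Y]
for Y in(-.15,-.102,-.085): print(Y,W(0,Y))
o=observe(); print(o['ee_pos'],o['joint_pos'],o['grip_width'])
E
```

```text
time_s: 4.12
ee_pos: [0.3496, -0.3513, 0.2957]
orientation: [[0.942, -0.337, -0.001], [-0.337, -0.942, 0.001], [-0.001, -0.0, -1.0]]
wrist_force: [0.6, -0.8, -1.6]
grip_width: 0.0485
grasp_force: 77.3
yaw -5.313831755128864 33 x at y=-.0169: 0.41456608159782987 0.0008535581796918187
yaw -5.588576581823398 24 x at y=-.0169: 0.5070062608633298 0.0008256108214863345
-0.15 [ 0.4466 -0.1663]
-0.102 [ 0.4507 -0.1185]
-0.085 [ 0.4522 -0.1016]
[ 0.3496 -0.3513  0.2957] [-45.1404  11.733    6.7161  85.041    0.0009 154.5424] 0.04852251850207414
```

```bash
python3 -m crank '[[0,0,0,-10,0.04],[0,0,0,-20,0.04],[0,0,0,-30,0.04],[0,0,0,-40,0.04],[0,0,0,-50,0.04]]' 70; python3 -m crank '[[0,0,0,-10,0.04],[0,0,0,-20,0.04],[0,0,0,-30,0.04],[0,0,0,-40,0.04],[0,0,0,-50,0.04]]' 70;  python3 -m crank '[[0,0,0,-4.4,0.04],[0,0,0,-4.4,0.04]]' 70; cat > go.py <<'E'
# tool-frame shift to cradle-frame target (X,Y, TCP z) : python3 go.py X Y Z
import sys; from h import *
C=np.array([.4602,-.0169]); a=np.radians(-5.3); M=np.array([[np.cos(a),-np.sin(a)],[np.sin(a),np.cos(a)]])
o=observe(); R=o['orientation']; p=o['ee_pos']
print('now XYZ',np.r_[M.T@(p[:2]-C),p[2]].round(4),'yaw',np.degrees(np.arctan2(R[1,0],R[0,0])).round(2),'F',(M.T@o['wrist_force'][:2]).round(1),o['wrist_force'][2].round(1))
for i in range(1,len(sys.argv)-2,3):
    X,Y,Z=map(float,sys.argv[i:i+3]); d=np.r_[C+M@[X,Y],Z]-p; print((R.T@d).round(4))
E
python3 go.py 0 -.15 .235
```

```text
time_s: 4.75
ee_pos: [0.3498, -0.3515, 0.2961]
orientation: [[0.86, 0.51, -0.0], [0.51, -0.86, 0.0], [-0.0, -0.0, -1.0]]
wrist_force: [-0.5, 0.6, -1.0]
grip_width: 0.0482
grasp_force: 77.5
time_s: 5.38
ee_pos: [0.3498, -0.3515, 0.2961]
orientation: [[0.163, 0.987, -0.0], [0.987, -0.163, 0.0], [0.0, -0.0, -1.0]]
wrist_force: [0.0, -0.5, -2.2]
grip_width: 0.0484
grasp_force: 77.5
time_s: 5.62
ee_pos: [0.3498, -0.3515, 0.2961]
orientation: [[0.093, 0.996, -0.0], [0.996, -0.093, 0.0], [0.0, -0.0, -1.0]]
wrist_force: [-0.3, 0.5, -2.4]
grip_width: 0.0484
grasp_force: 77.5
now XYZ [-0.079  -0.3434  0.2961] yaw 84.69 F [-0.3  0.4] -2.4
[0.1934 0.079  0.0611]
```

```bash
python3 -m crank '[[0.04,0.016,0,0,0.04],[0.09,0.036,0,0,0.04],[0.14,0.056,0,0,0.04],[0.18,0.073,0,0,0.04],[0.1934,0.079,0,0,0.04]]' 70; python3 -m crank '[[0,0,0.03,0,0.04],[0,0,0.06,0,0.04],[0,0,0.06,0,0.04],[0,0,0.06,0,0.04]]' 70; python3 tilt.py s7.png scene;python3 tilt.py t7.png top; python3 go.py 0 -.15 .235; python3 - <<'E'
from h import *
a=cv2.imread('pics/raw_s7.png')[110:290,200:420]; b=cv2.imread('pics/raw_t7.png')[130:270,180:400]
a=cv2.resize(a,(600,491)[0:2],interpolation=3)[:330]; b=cv2.resize(b,(420,267),interpolation=3)
cv2.imwrite('pics/m7.png',np.vstack([a,np.hstack([b,np.zeros((267,180,3),np.uint8)])]))
E
```

```text
time_s: 6.25
ee_pos: [0.447, -0.1643, 0.2962]
orientation: [[0.092, 0.996, 0.0], [0.996, -0.092, 0.0], [0.0, 0.0, -1.0]]
wrist_force: [-0.8, -0.1, -2.3]
grip_width: 0.0478
grasp_force: 77.5
time_s: 6.75
ee_pos: [0.4465, -0.1667, 0.2374]
orientation: [[0.093, 0.996, 0.001], [0.996, -0.093, -0.0], [-0.0, 0.001, -1.0]]
wrist_force: [0.4, -0.4, -1.2]
grip_width: 0.0479
grasp_force: 77.4
[(np.float64(0.1724782986111111), 31), (np.float64(0.16309683604985617), 30), (np.float64(0.15399867812293455), 29), (np.float64(0.14644057304563138), 28), (np.float64(0.12196281978890677), 32)] [-0.11226344 -0.01861097 -0.04437005]
[(np.float64(0.0), 69), (np.float64(0.0), 68), (np.float64(0.0), 67), (np.float64(0.0), 66), (np.float64(0.0), 65)] [-0.09483603  0.04338755  0.05832541]
now XYZ [ 0.0005 -0.1504  0.2376] yaw 84.68 F [0.5 0. ] -2.0
[ 0.0004 -0.0005  0.0026]
```

View pics/m7.png

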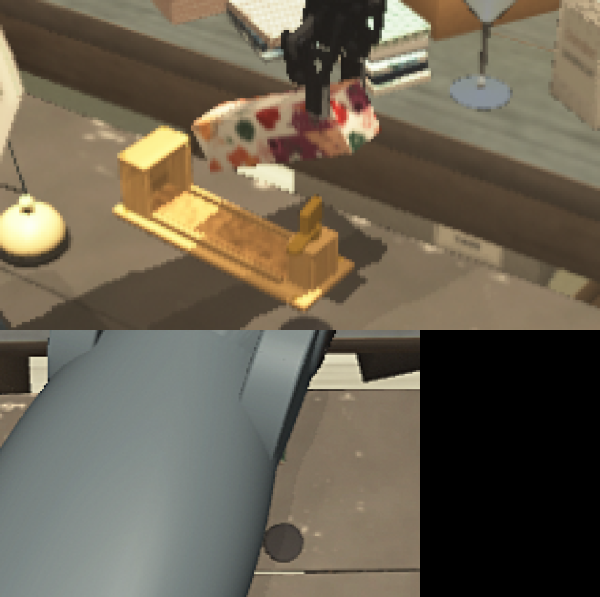

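The box is tilted over the channel with its low end at (213,172), and the hood is at (155,165). The catch points across, with its grip at (313,215). I'll check the corners numerically.

```bash
python3 - <<'E'
from tilt import *
np.set_printoptions(precision=0,suppress=True,linewidth=150)
o=observe();R=o['orientation'];p=o['ee_pos']
m=lambda P:(w2pix('scene',P)-[200,110])*600/220
for d in(26,29,32,35): print(d,m(corners(p,R,np.radians(d))).tolist())
C=np.array([.4602,-.0169]); a=np.radians(-5.3); M=np.array([[np.cos(a),-np.sin(a)],[np.sin(a),np.cos(a)]])
P=lambda L:np.array([np.r_[C+M@q[:2],q[2]] for q in np.array(L)])
print('roof',m(P([(-.038,.114,.084),(.038,.114,.084),(.038,.074,.084),(-.038,.074,.084)])))
print('post',m(P([(-.022,-.106,.062),(-.022,-.142,.062),(.022,-.142,.062)])))
print('griptop',m(P([(-.018,-.122,.103),(.018,-.122,.103)])))
E
```

```text
26 [[346.9797453025387, 151.2379941515216], [326.36151840722863, 97.10201917805028], [377.6012912531619, 127.1778901845244], [357.9599526682972, 74.0861664003075], [202.6522218116457, 159.86177764364757], [182.2358335976028, 111.42543667978491], [233.45489839983082, 137.91272587267025], [213.89878807631496, 90.27877464356183]]
29 [[348.53162310071235, 150.24283477336408], [325.61196054491177, 96.31087424369085], [379.1596662425219, 126.17271695461517], [357.2273030080404, 73.31689814353565], [207.84263598965242, 168.03237003046976], [185.66256362817404, 119.9839257669081], [238.50216979412605, 145.92460233783748], [217.17344599130294, 98.69498229678284]]
32 [[350.0023359850497, 149.12898008075115], [324.8390858434887, 95.55246866679325], [380.63905451000596, 125.05173272845204], [356.47094213058267, 72.58020735000211], [213.29415488010696, 176.04313612293382], [189.40111875633704, 128.47512129291053], [243.81344213388462, 153.77466154126012], [220.76154195881065, 107.04129984635078]]
35 [[351.387476736262, 147.89892639579014], [324.04509437593236, 94.82894268100314], [382.03504732487625, 123.81748511138122], [355.6930207849205, 71.87817065227377], [218.99580100030548, 183.87906316915607], [193.44211126835685, 136.88261648062957], [249.37788985840606, 161.44801397343278], [224.65393922407586, 115.30143497610209]]
roof [[115. 157.]
 [162. 126.]
 [188. 138.]
 [142. 170.]]
post [[283. 243.]
 [311. 256.]
 [337. 235.]]
griptop [[298. 215.]
 [319. 198.]]
```

```bash
python3 -m crank '[[0,0,0.03,0,0.04],[0,0,0.06,0,0.04],[0.02,0,0.073,0,0.04],[0.045,0,0.087,0,0.04],[0.045,0,0.087,0,0.04]]' 70; python3 go.py 0 -.085 .14
```

```text
time_s: 7.48
ee_pos: [0.4505, -0.1205, 0.1494]
orientation: [[0.091, 0.996, -0.0], [0.996, -0.091, 0.0], [0.0, -0.0, -1.0]]
wrist_force: [0.7, -0.9, -0.7]
grip_width: 0.0488
grasp_force: 77.4
now XYZ [-1.000e-04 -1.040e-01  1.494e-01] yaw 84.8 F [ 0.8 -0.8] -0.7
[0.019  0.0001 0.0094]
```

```bash
python3 -m crank '[[0.007,0,0.004,0,0.04],[0.014,0,0.008,0,0.04],[0.02,0,0.011,0,0.04],[0.02,0,0.011,0,0.04],[0.02,0,0.011,0,0.04]]' 70; python3 go.py 0 -.085 .14; python3 tilt.py s8.png scene
```

```text
time_s: 8.1
ee_pos: [0.4523, -0.1016, 0.1384]
orientation: [[0.092, 0.996, 0.0], [0.996, -0.092, -0.0], [-0.0, 0.0, -1.0]]
wrist_force: [0.0, -0.5, -1.1]
grip_width: 0.0484
grasp_force: 77.5
now XYZ [-0.     -0.0851  0.1384] yaw 84.72 F [ 0.1 -0.5] -1.1
[ 0.0001  0.     -0.0016]
[(np.float64(0.30704992681736865), 12), (np.float64(0.3005558883431173), 14), (np.float64(0.2969791728125553), 15), (np.float64(0.29565217391304344), 16), (np.float64(0.2898587285570131), 13)] [-0.10111999 -0.01108995 -0.03037762]
```

```bash
python3 -m crank '[[0.003,0,0.003,0,0.04],[0.006,0,0.006,0,0.04],[0.010,0,0.011,0,0.04],[0.014,0,0.0165,0,0.04],[0.014,0,0.0165,0,0.04]]' 20; python3 go.py 0 -.0745 .108; python3 tilt.py s9.png scene
```

```text
time_s: 8.78
ee_pos: [0.4541, -0.0872, 0.122]
orientation: [[0.092, 0.996, 0.001], [0.996, -0.092, 0.001], [0.001, 0.001, -1.0]]
wrist_force: [0.9, 1.1, 2.4]
grip_width: 0.0482
grasp_force: 78.2
now XYZ [ 0.0004 -0.0705  0.122 ] yaw 84.72 F [0.8 1.2] 2.4
[-0.004  -0.0004  0.014 ]
[(np.float64(0.3752475247524752), 10), (np.float64(0.370086235603477), 8), (np.float64(0.35752656434474617), 13), (np.float64(0.3510456174536344), 6), (np.float64(0.3465603019385829), 9)] [ 0.88449697 -0.63765082 -0.26668497]
```

```bash
python3 -m crank '[[0,0,0,0,0.0487]]' 20; python3 -m crank '[[0,0,0,0,0.04],[0,0,0,0,0.04]]' 20; python3 go.py 0 -.0745 .108; python3 -c "
from h import *
print(observe()['moment'])"
```

```text
time_s: 8.95
ee_pos: [0.4536, -0.0875, 0.1219]
orientation: [[0.092, 0.996, -0.0], [0.996, -0.092, 0.0], [0.0, -0.0, -1.0]]
wrist_force: [0.3, 0.4, 0.2]
grip_width: 0.0491
grasp_force: 49.5
time_s: 9.2
ee_pos: [0.4535, -0.0876, 0.1218]
orientation: [[0.092, 0.996, -0.0], [0.996, -0.092, 0.0], [0.0, -0.0, -1.0]]
wrist_force: [1.4, 0.7, 1.6]
grip_width: 0.0487
grasp_force: 49.4
now XYZ [-0.0002 -0.071   0.1218] yaw 84.71 F [1.3 0.8] 1.6
[-0.0035  0.0002  0.0138]
[ 0.5921697  -0.30339024 -0.15321064]
```

```bash
python3 -m crank '[[0,0,0,0,0.0494]]' 20; python3 -m crank '[[0,0,0.004,0,0.04],[-0.0015,0,0.007,0,0.04],[-0.0025,0,0.0105,0,0.04],[-0.0035,0,0.014,0,0.04],[-0.0035,0,0.014,0,0.04]]' 20; python3 go.py 0 -.0775 .094; python3 -c "
from h import *
print(observe()['moment'])"
```

```text
time_s: 9.32
ee_pos: [0.4534, -0.0877, 0.1218]
orientation: [[0.092, 0.996, -0.0], [0.996, -0.092, -0.0], [-0.0, -0.0, -1.0]]
wrist_force: [-0.4, 0.1, -0.1]
grip_width: 0.0492
grasp_force: 22.9
time_s: 9.95
ee_pos: [0.4531, -0.091, 0.1075]
orientation: [[0.092, 0.996, -0.0], [0.996, -0.092, 0.0], [0.0, -0.0, -1.0]]
wrist_force: [0.7, 0.1, -0.1]
grip_width: 0.0497
grasp_force: 22.7
now XYZ [-0.0003 -0.0745  0.1075] yaw 84.71 F [0.7 0.1] -0.1
[-0.003   0.0003  0.0135]
[ 0.17580667 -0.14596965 -0.05208141]
```

```bash
python3 -m crank '[[-0.001,0,0.004,0,0.04],[-0.002,0,0.008,0,0.04],[-0.003,0,0.0135,0,0.04],[-0.003,0,0.0135,0,0.04]]' 20; python3 go.py 0 -.0805 .079; python3 -c "
from h import *
print(observe()['moment']); snap('scene','s10.png',(200,130,360,250),5)"
```

```text
time_s: 10.45
ee_pos: [0.4528, -0.0939, 0.0938]
orientation: [[0.092, 0.996, -0.0], [0.996, -0.092, 0.001], [0.001, -0.001, -1.0]]
wrist_force: [1.4, 1.3, -0.4]
grip_width: 0.0497
grasp_force: 23.0
now XYZ [-0.0003 -0.0773  0.0938] yaw 84.71 F [1.3 1.5] -0.4
[-0.0032  0.0003  0.0148]
[ 0.46219927 -0.30478344 -0.14571049]
```

View pics/s10.png

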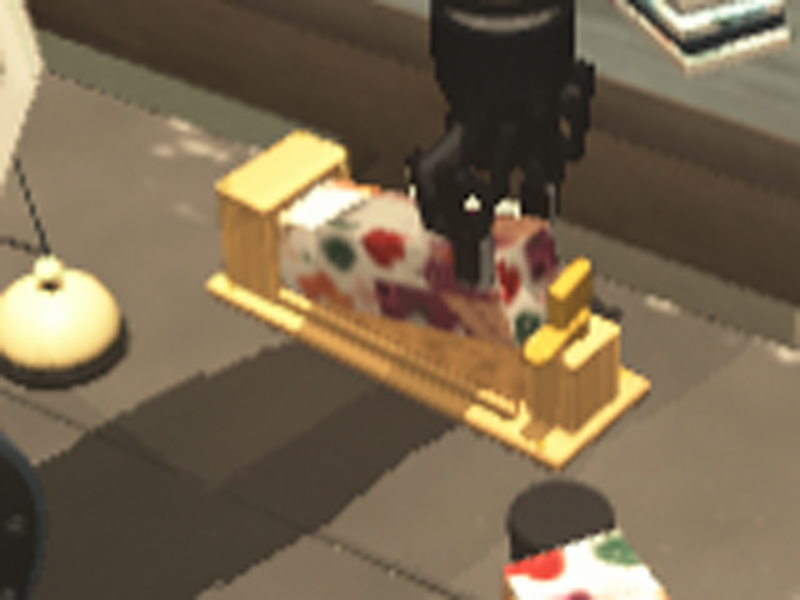

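The hood end (~(300,240)) is under the roof, the free end (~(525,330)) is just behind the catch grip, and the box lies between the rails. I'll keep lowering.

```bash
python3 -m crank '[[-0.001,0,0.004,0,0.04],[-0.002,0,0.008,0,0.04],[-0.003,0,0.0145,0,0.04],[-0.003,0,0.0145,0,0.04]]' 20; python3 go.py 0 -.083 .063;  python3 -c "
from h import *
print(observe()['moment'])"
```

```text
time_s: 11.0
ee_pos: [0.4525, -0.0971, 0.0793]
orientation: [[0.092, 0.996, -0.001], [0.996, -0.092, 0.0], [0.0, -0.001, -1.0]]
wrist_force: [1.0, 1.2, -0.5]
grip_width: 0.0494
grasp_force: 23.0
now XYZ [-0.0003 -0.0805  0.0793] yaw 84.7 F [0.9 1.2] -0.5
[-0.0025  0.0003  0.0163]
[ 0.21466157 -0.16934548 -0.09124862]
```

```bash
python3 -m crank '[[-0.001,0,0.006,0,0.04],[-0.002,0,0.012,0,0.04],[-0.0025,0,0.016,0,0.04],[-0.0025,0,0.016,0,0.04]]' 20; python3 go.py 0 -.085 .048;  python3 -m crank '[[-0.001,0,0.005,0,0.04],[-0.0015,0,0.009,0,0.04],[-0.002,0,0.013,0,0.04],[-0.002,0,0.013,0,0.04]]' 20; python3 go.py 0 -.085 .048
```

```text
time_s: 11.5
ee_pos: [0.4523, -0.0994, 0.0635]
orientation: [[0.092, 0.996, -0.001], [0.996, -0.092, 0.0], [0.0, -0.001, -1.0]]
wrist_force: [0.1, 0.8, 0.4]
grip_width: 0.0495
grasp_force: 23.0
now XYZ [-0.0003 -0.0829  0.0635] yaw 84.71 F [0.  0.8] 0.4
[-0.0021  0.0003  0.0155]
time_s: 12.0
ee_pos: [0.4521, -0.1014, 0.0505]
orientation: [[0.092, 0.996, -0.0], [0.996, -0.092, 0.0], [0.0, -0.0, -1.0]]
wrist_force: [0.8, 0.8, -0.1]
grip_width: 0.0496
grasp_force: 23.0
now XYZ [-0.0002 -0.0849  0.0505] yaw 84.71 F [0.8 0.9] -0.1
[-0.0001  0.0002  0.0025]
```

```bash
python3 -m crank '[[0,0,0.0015,0,0.04],[0,0,0.003,0,0.04],[0,0,0.003,0,0.04]]' 20; python3 -m crank '[[0,0,0.001,0,0.04],[0,0,0.002,0,0.04],[0,0,0.002,0,0.04]]' 20; python3 go.py 0 -.085 .046
```

```text
time_s: 12.38
ee_pos: [0.4523, -0.1015, 0.0479]
orientation: [[0.092, 0.996, 0.0], [0.996, -0.092, -0.0], [-0.0, 0.0, -1.0]]
wrist_force: [0.2, -1.0, 3.8]
grip_width: 0.0496
grasp_force: 23.5
time_s: 12.75
ee_pos: [0.4524, -0.1016, 0.047]
orientation: [[0.092, 0.996, 0.001], [0.996, -0.092, -0.0], [-0.0, 0.001, -1.0]]
wrist_force: [-10.9, 1.2, 29.6]
grip_width: 0.0495
grasp_force: 27.2
now XYZ [ 0.0001 -0.0851  0.047 ] yaw 84.72 F [-11.    0.2] 29.6
[ 0.0001 -0.0001  0.001 ]
```

```bash
python3 -m crank '[[0,0,-0.002,0,0.065],[0,0,-0.002,0,0.065],[0,0,-0.002,0,0.065],[0,0,-0.002,0,0.065]]' 20; python3 -m crank '[[0,0,-0.02,0,0.065],[0,0,-0.05,0,0.065],[0,0,-0.1,0,0.065],[0,0,-0.1,0,0.065]]' 20; python3 - <<'E'
from h import *
snap('scene','s11.png',(200,130,360,250),5)
E
```

```text
time_s: 13.25
ee_pos: [0.4522, -0.1015, 0.0476]
orientation: [[0.092, 0.996, -0.0], [0.996, -0.092, 0.0], [0.0, -0.0, -1.0]]
wrist_force: [-0.5, 0.3, -0.1]
grip_width: 0.0645
grasp_force: 0.0
time_s: 13.75
ee_pos: [0.4542, -0.1019, 0.1509]
orientation: [[0.092, 0.996, 0.005], [0.996, -0.092, -0.001], [-0.001, 0.005, -1.0]]
wrist_force: [0.0, 0.7, -0.1]
grip_width: 0.0653
grasp_force: 0.0
```

View pics/s11.png

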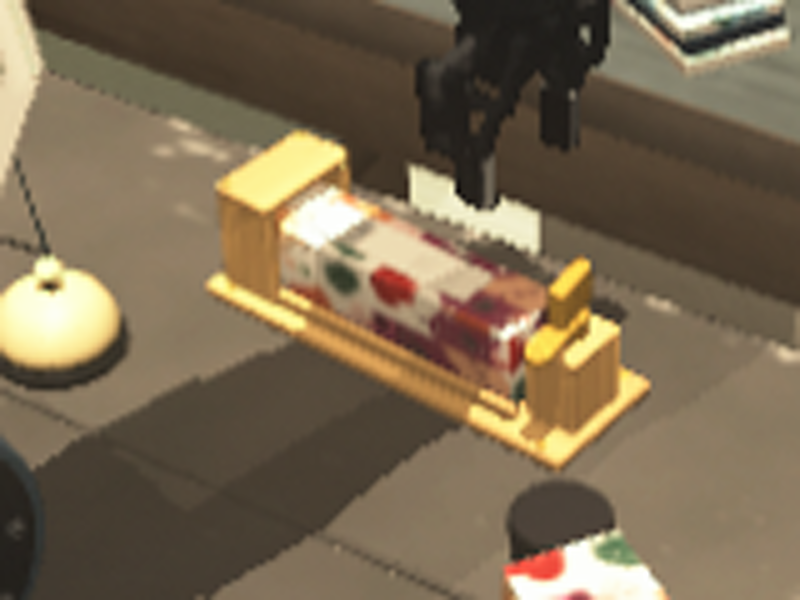

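The box lies flat between the rails: top left edge under the hood at (290,210), free end by the post at (520,330). The catch grip bar runs from about (552,297) to (585,260). Next is the catch.

```bash
python3 go.py 0 -.122 .15; python3 - <<'E'
from fit import *
C=np.array([.4602,-.0169]); a=np.radians(-5.3); M=np.array([[np.cos(a),-np.sin(a)],[np.sin(a),np.cos(a)]])
for z,c in((.076,(303,180)),(.103,(293,105)),(.103,(298,140))):
    w=pix2w('top',raw([c]),z)[0]; print(z,M.T@(w[:2]-C))
w=pix2w('scene',np.array([(552,297),(587,262)])/5+[200,130],.103); print((w[:,:2]-C)@M)
E
```

```text
now XYZ [ 0.0009 -0.0851  0.149 ] yaw 84.72 F [ 1.2 -1.4] -0.5
[-0.0369 -0.0009 -0.001 ]
0.076 [-0.04598645 -0.13043836]
0.103 [ 0.01598069 -0.11724542]
0.103 [-0.0149783  -0.12442261]
[[-0.01779104 -0.12619589]
 [ 0.01926427 -0.12249574]]
```

```bash
python3 -m crank '[[-0.02,0,0,-10,0.05],[-0.037,-0.001,0,-20,0.05],[-0.037,-0.001,0,-30,0.05],[-0.037,-0.001,0,-40,0.05],[-0.037,-0.001,0,-50,0.05]]' 20;python3 -m crank '[[0,0,0,-10,0.05],[0,0,0,-20,0.05],[0,0,0,-30,0.05],[0,0,0,-40,0.05],[0,0,0,-50,0.05]]' 20; python3 -m crank '[[0,0,0,0,0.05],[0,0,0,0,0.05]]'; python3 go.py 0 -.122 .082
```

```text
time_s: 14.42
ee_pos: [0.4471, -0.1381, 0.1465]
orientation: [[-0.708, 0.707, -0.002], [0.707, 0.708, 0.001], [0.002, -0.001, -1.0]]
wrist_force: [0.3, -1.0, 0.3]
grip_width: 0.0502
grasp_force: 0.0
time_s: 15.05
ee_pos: [0.4472, -0.138, 0.1465]
orientation: [[-0.996, -0.088, -0.002], [-0.088, 0.996, 0.001], [0.002, 0.001, -1.0]]
wrist_force: [0.0, 0.7, -0.5]
grip_width: 0.0505
grasp_force: 0.0
time_s: 15.3
ee_pos: [0.4475, -0.1381, 0.1472]
orientation: [[-0.997, -0.078, -0.001], [-0.078, 0.997, 0.0], [0.001, 0.0, -1.0]]
wrist_force: [0.3, -0.6, 0.2]
grip_width: 0.0499
grasp_force: 0.0
now XYZ [-0.0014 -0.1219  0.1472] yaw -175.52 F [ 0.3 -0.6] 0.2
[-0.0014 -0.0004  0.0652]
```

```bash
python3 -m crank '[[-0.0014,0,0.03,0,0.05],[-0.0014,0,0.055,0,0.05],[-0.0014,0,0.063,0,0.016],[-0.0014,0,0.063,0,0.016],[-0.0014,0,0.063,0,0.016]]' 20;python3 -m crank '[[0,0,0,0,0.016],[0,0,0,0,0.016],[0,0,0,0,0.016],[0,0,0,0,0.016]]' 20; python3 go.py 0 -.122 .082
```

```text
time_s: 15.92
ee_pos: [0.4496, -0.1381, 0.0855]
orientation: [[-0.997, -0.082, 0.001], [-0.082, 0.997, 0.0], [-0.001, 0.0, -1.0]]
wrist_force: [-0.4, 2.0, -2.3]
grip_width: 0.0163
grasp_force: 1.1
time_s: 16.42
ee_pos: [0.4495, -0.1381, 0.085]
orientation: [[-0.997, -0.082, 0.0], [-0.082, 0.997, 0.0], [-0.0, -0.0, -1.0]]
wrist_force: [0.6, 3.7, 2.1]
grip_width: 0.0157
grasp_force: 1.5
now XYZ [ 0.0005 -0.1217  0.085 ] yaw -175.28 F [0.3 3.7] 2.1
[ 0.0006 -0.0002  0.003 ]
```

```bash
python3 -m crank '[[0,0.001,0,5,0.016],[0,0.001,0,15,0.016],[0,0.001,0,25,0.016],[0,0.001,0,35,0.016],[0,0.001,0,35,0.016]]' 20; python3 go.py 0 -.122 .085;  python3 -c "
from h import *
print(observe()['moment'])"
```

```text
time_s: 17.05
ee_pos: [0.4491, -0.1363, 0.0847]
orientation: [[-0.862, 0.506, -0.0], [0.506, 0.862, 0.002], [0.001, 0.002, -1.0]]
wrist_force: [0.9, 10.0, 3.3]
grip_width: 0.0162
grasp_force: 4.3
now XYZ [ 0.     -0.1199  0.0847] yaw 149.58 F [-0. 10.] 3.3
[-0.0009 -0.0019 -0.0003]
[ 1.99469971 -0.02551496 -0.01816007]
```

```bash
python3 -m crank '[[0.0008,0.0018,0,0,0.016],[0.0008,0.0018,0,0,0.016]]' 20; python3 go.py 0 -.12 .085; python3 -m crank '[[0,0,0,10,0.016],[0,0,0,20,0.016],[0,0,0,30,0.016],[0,0,0,30,0.016]]' 20; python3 go.py 0 -.12 .085
```

```text
time_s: 17.3
ee_pos: [0.4494, -0.1354, 0.0848]
orientation: [[-0.864, 0.504, -0.0], [0.504, 0.864, -0.001], [-0.0, -0.001, -1.0]]
wrist_force: [0.7, 1.1, -0.4]
grip_width: 0.016
grasp_force: 0.0
now XYZ [ 0.0002 -0.119   0.0848] yaw 149.72 F [0.6 1.1] -0.4
[-0.0002 -0.001  -0.0002]
time_s: 17.8
ee_pos: [0.4498, -0.1349, 0.0849]
orientation: [[-0.493, 0.87, 0.001], [0.87, 0.493, 0.001], [0.0, 0.001, -1.0]]
wrist_force: [3.1, 5.3, -1.4]
grip_width: 0.0156
grasp_force: 2.6
now XYZ [ 0.0006 -0.1185  0.0849] yaw 119.57 F [2.6 5.6] -1.4
[-0.0009 -0.0013 -0.0001]
```

```bash
python3 -m crank '[[0.0005,0.001,0,8,0.016],[0.0005,0.001,0,18,0.016],[0.0005,0.001,0,26,0.016],[0.0005,0.001,0,32,0.016],[0.0005,0.001,0,32,0.016]]' 20; python3 go.py 0 -.12 .085; python3 -c "
from h import *
print(observe()['moment'])"
```

```text
time_s: 18.42
ee_pos: [0.4506, -0.1344, 0.085]
orientation: [[0.039, 0.999, 0.001], [0.999, -0.039, -0.0], [-0.0, 0.001, -1.0]]
wrist_force: [5.5, 2.4, -0.5]
grip_width: 0.0163
grasp_force: 2.4
now XYZ [ 0.0013 -0.1178  0.085 ] yaw 87.74 F [5.3 2.9] -0.5
[-0.0021 -0.0014  0.    ]
[ 0.44182838 -0.99004778 -0.02232436]
```

```bash
python3 -m crank '[[0.001,0.001,0,3,0.016],[0.001,0.001,0,3,0.006],[0.001,0.001,0,3,0.006],[0.001,0.001,0,3,0.006]]' 20; python3 go.py 0 -.12 .085; python3 -c "
from h import *
print(observe()['moment'])"
```

```text
time_s: 18.92
ee_pos: [0.4526, -0.134, 0.0853]
orientation: [[0.089, 0.996, 0.003], [0.996, -0.089, -0.001], [-0.001, 0.003, -1.0]]
wrist_force: [10.2, -1.2, -3.1]
grip_width: 0.0115
grasp_force: 23.4
now XYZ [ 0.0033 -0.1173  0.0853] yaw 84.87 F [10.3 -0.3] -3.1
[-0.0027 -0.0033  0.0003]
[-0.48807663 -2.05699499 -0.0062439 ]
```

```bash
python3 -m crank '[[0,0,0,0,0.03],[0,0,0,0,0.04],[0,0,0,0,0.04],[0,0,0,0,0.04]]' 20; python3 -m crank '[[0,0,-0.02,0,0.04],[0,0,-0.06,0,0.04],[0,0,-0.12,0,0.04],[0,0,-0.12,0,0.04],[0,0,-0.12,0,0.04]]' 20; python3 - <<'E'
from fit import *
snap('scene','s12.png',(200,130,360,250),5)
# catch angle: yellow bar/arm pixels vs before; project predicted bar ends at 1.57
C=np.array([.4602,-.0169]); a=np.radians(-5.3); M=np.array([[np.cos(a),-np.sin(a)],[np.sin(a),np.cos(a)]])
a_=cv2.imread('pics/raw_s12.png'); b=cv2.imread('pics/raw_s11.png')
P=lambda L:np.array([np.r_[C+M@np.array(q[:2]),q[2]] for q in L])
h=cv2.cvtColor(a_,cv2.COLOR_BGR2HSV);h0=cv2.cvtColor(b,cv2.COLOR_BGR2HSV)
for Y in(-.1,-.092,-.086):
    for dx in (0,2):
        uv=(w2pix('scene',P([(0,Y,.076)]))[0]+[dx/2,dx/2]).round().astype(int); print(Y,uv,h[uv[1],uv[0]],h0[uv[1],uv[0]])
E
```

```text
time_s: 19.42
ee_pos: [0.4509, -0.1333, 0.0847]
orientation: [[0.092, 0.996, -0.0], [0.996, -0.092, -0.0], [-0.0, -0.0, -1.0]]
wrist_force: [0.7, -0.5, -0.4]
grip_width: 0.04
grasp_force: 0.0
time_s: 20.05
ee_pos: [0.451, -0.1333, 0.2045]
orientation: [[0.092, 0.996, -0.0], [0.996, -0.092, 0.0], [0.0, -0.0, -1.0]]
wrist_force: [-0.3, -0.4, 0.4]
grip_width: 0.0398
grasp_force: 0.0
-0.1 [307 190] [ 18 184 169] [ 13 135 199]
-0.1 [308 191] [ 18 179 135] [ 12 130 167]
-0.092 [305 189] [ 18 183 170] [ 12 136 189]
-0.092 [306 190] [ 18 183 170] [ 12 135 198]
-0.086 [303 189] [ 18 184 168] [ 11 136 176]
-0.086 [304 190] [ 18 183 152] [ 12 137 194]
```

Ten pictures have been viewed, so I'll check numerically that the box hasn't moved.

```bash
python3 - <<'E'
from h import *
a=cv2.imread('pics/raw_s12.png').astype(int);b=cv2.imread('pics/raw_s11.png').astype(int)
d=np.abs(a-b).max(2)
print('box,hood',(d[165:205,245:292]>25).mean(),'bell',(d[180:210,200:226]>25).mean(),'jar',(d[226:245,300:324]>25).mean())
g1=cv2.cvtColor(a[160:210,240:295].astype(np.uint8),6).astype(np.float32);g0=cv2.cvtColor(b[160:210,240:295].astype(np.uint8),6).astype(np.float32)
print(cv2.phaseCorrelate(g0,g1))
E
```

```text
box,hood 0.125 bell 0.0 jar 0.0
((0.16231201306409204, -0.22530177057436163), 0.7927560284932454)
```

```bash
python3 -c "
from station import *
print(close_job())"
```

```text
the job is handed in; nothing more can be done
None
```

The soap box lies flat in the cradle with one end under the hood, the catch is turned to about 1.57 rad over its free end, and the arm is clear; I handed the job in at about 20 s and saw no verdict.

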